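# Charge the milling tube through its funnel

### The job

Three steel grinding pieces sit in the small black tray. Take the larger of the two balls and release it into the funnel on the tube stand so that it ends up at the bottom of the clear milling tube; leave the smaller ball and the pin in their places.

Things in the scene. Friction and masses are not known exactly. Their poses are not given: they have to be found in the camera images.
- big_ball_center (a point): centre of the larger steel ball: 22 mm diameter, 43 g, loose, gripped from above from any side. It rests in one of three pockets 69 mm apart in the flat top of a fixed black tray (116 x 116 mm, 16 mm high); which pocket holds which piece varies. Its centre is about 25 mm above the bench, 9 mm above the tray's top. It turns freely: its axes mean nothing
- small_ball_center (a point): centre of the smaller steel ball, 16 mm in diameter, loose in another pocket of the same tray, its centre about 21 mm above the bench; to be left there
- pin_center (a point): centre (half-way up) of a plain steel pin, 18 mm in diameter and 24 mm high, standing loose and upright over the third pocket on the tray's top; to be left there. z is up along the pin
- funnel_mouth (a point): centre of the metal funnel's mouth in its rim plane, 135 mm above the bench; z up. Round cone 76 mm wide inside, 35 mm deep, then a neck 27 mm wide down to 53 mm, inside an upright clear tube 32 mm wide whose floor is 118 mm below the mouth. All fixed on a grey plate; a thin post 46 mm off the axis ends 27 mm below the rim. The grey plastic upturned funnel elsewhere is only a spare

How it is judged:
By the outcome, as a careful person would: the job done as asked, in the order asked, and still so for the second after the job is handed in, with the robot touching nothing.
It also fails if it takes over 35 s, if anything falls off the work surface, if the arm or the gripper's body presses on something with over 40 N, if the wrist force passes 120 N, or if a joint passes its speed limit or range.

### The arm

A 6-joint arm with a two-finger parallel gripper is mounted at the origin on the work surface. World frame = base frame: x ahead of the robot, y to its left, z up, the work surface at z = 0. Lengths are in m, angles in rad, forces in N, time in s.
With the tool pointing down it reaches from about 0.375 to 0.9 m from the base axis. Payload 3.1 kg.
Tool frame: the origin (TCP) lies on the front face of the gripper's body, between the roots of the fingers; the fingertips stand manip.nose_length ahead of it and the grasp point (between the pads) lies 51 mm ahead of it (manip.nose_length is the distance from the TCP to the fingertips, in m); z points along the fingers, y is the direction in which the jaws open and shut (so a half turn about z gives the same grasp; the last joint's range is limited). The gripper opens to 87 mm and grips with 3 to 60 N. Pads are 19 mm wide; open, the fingers measure 117 mm over their backs; the gripper's body (75 mm by 190 mm) begins 51 mm behind the grasp point.
Start: joints at [1.085, 0.527, 1.433, -0, 1.181, -0.178], TCP at [0.189, 0.596, 0.292] pointing down, gripper open.
Joint ranges: [-3.08, 3.08], [-0.75, 2.2], [0.22, 2.44], [-1.43, 4.57], [0, 2.65], [-2.85, 2.85]. Speed limits (rad/s): [2.79, 2.79, 3.14, 3.14, 3.14, 3.14].

### API

Orientations are given as a rotation vector (axis times angle).
In Python, from station import manip, eyes, order gives the robot as it stands.
- The arm moves only by the tool drive_tool, never from a script. Its argument "commands" is a list of rows, each a list of 7 numbers: the turn, a rotation vector about the tool's x, y, z each as a share of 0.5 rad, from -1 to 1, then the shift along the tool's x, y, z each as a share of 0.25 m, from -1 to 1, then the opening, from 0 (shut) to 1 (fully open). A call has 1 to 5 rows; each row is the pose to reach, as a shift and turn from the pose commanded when the call began, along the tool's axes at that moment; what a row does not reach only later rows make up. A row lasts 1/10 s, in which the tool goes at most 50 mm and 8.59 degrees, less where a joint would pass 70% of its speed; a pose out of reach is approached as far as the arm can. A call with a number of a shift or a turn outside -1 to 1 is refused whole. A call with a gripper value outside its range is refused whole. The fingers move at their own pace and stop on an object; "grip_force" is the grip in N (left out, the last holds). Time passes only in rows, so rows that repeat a pose let the fingers close. It gives the time, the measured TCP pose, the force and the opening at its end, in the units of the state.
- manip.read_state(): the state, without advancing time (a new reading comes with each control period).
- eyes.camera(name): name is "scene" or "top" or "wrist"; returns a dict with "img" (400x640x3 uint8, red, green, blue), "fx", "fy", "cx", "cy" (pixels), "rvec" (rotation vector, rad) and "tvec" (3), from world to camera coordinates, as OpenCV has them. Camera axes: x right, y down, z forward; pixel columns grow to the right and rows downward; lengths in m; the calibration is good to about 2 mm. A picture is of the moment at which its call begins. There is no depth.
- order.hand_in(): hands the job in, once; it reports no verdict.
The state is a dict: "time": time; "joint_positions": joint angles; "qvel": joint speeds; "joint_torque": joint torques, N m; "tool_pos": TCP position; "ee_rot": TCP orientation; "force": force on the tool from outside, world axes, zero at the start; "moment": the same for the moment, N m; "grip_width": finger opening in m.
Only numpy, scipy, OpenCV 4.12 (cv2) and the standard library are available. Lean on these libraries where they do the work, as an engineer would, in place of code of your own. Each camera call takes 0.05 s, during which the arm holds its last target.

## Working session

There is one attempt and no reset: what is moved stays moved. The work goes in short steps, Python scripts to look and compute and a tool call to move; the robot and the scene stay as the last step left them, time stands still between calls to the robot, and variables do not carry over. Pictures are saved under pics/ and viewed, and the job is handed in when it is done.

Besides the shell and the picture viewer there is one more tool, called after "Emit:" as a command line: name --pt "numbers of a row" for each row, then --argument value for the rest. drive_tool: Moves the arm, as the interface text tells. Its arguments: {"type":"object","properties":{"commands":{"type":"array"},"grip_force":{"type":"number"}},"required":["commands"]}

```bash
mkdir -p pics; python3 - <<'E'
from station import manip, eyes
import cv2
print(manip.nose_length, manip.read_state())
for n in ["scene","top","wrist"]:
    c=eyes.camera(n); cv2.imwrite(f"pics/{n}0.png",c["img"][:,:,::-1]); print(n,[c[k] for k in("fx","fy","cx","cy","rvec","tvec")])
E
```

```text
0.0697 {'time': 0.0, 'joint_positions': array([ 1.08548045e+00,  5.28498188e-01,  1.43389034e+00, -3.45990505e-06,
        1.18141317e+00, -1.78471915e-01]), 'qvel': array([ 0.00039633, -0.00172295,  0.00032677, -0.00107401,  0.0003787 ,
        0.00140618]), 'joint_torque': array([ 4.46179674e-04, -4.40027583e+01, -1.76594174e+01,  6.33835117e-02,
        5.81221946e-02, -1.61950893e-04]), 'tool_pos': array([0.18846196, 0.5952976 , 0.29125561]), 'ee_rot': array([-0.47998889, -3.10398152,  0.00328148]), 'force': array([-0.40418246, -0.0786099 , -0.25035197]), 'moment': array([ 0.01412781,  0.0131455 , -0.01757589]), 'grip_width': 0.08697834298379592}
scene [368.5759660016994, 368.5759660016994, 320.0582824170796, 195.74292444351804, array([ 2.09214469,  1.11961565, -0.45792794]), array([-0.31246057, -0.24746715,  1.07187403])]
top [405.82362076713054, 405.82362076713054, 319.20878628210676, 200.01489006835777, array([ 2.01853001, -2.20764888,  0.22330911]), array([0.02917899, 0.57586588, 0.73934462])]
wrist [286.6257026145551, 286.6257026145551, 323.74883374943056, 207.4461496081154, array([-2.33427471, -1.7086396 , -0.24772179]), array([-0.62278202, -0.03431053,  0.39247908])]
```

View pics/scene0.png

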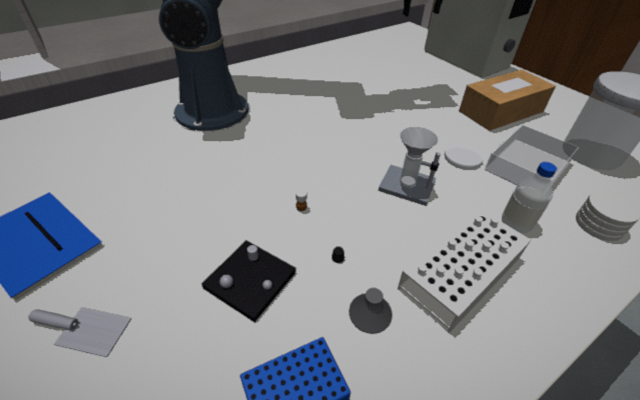

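View pics/top0.png

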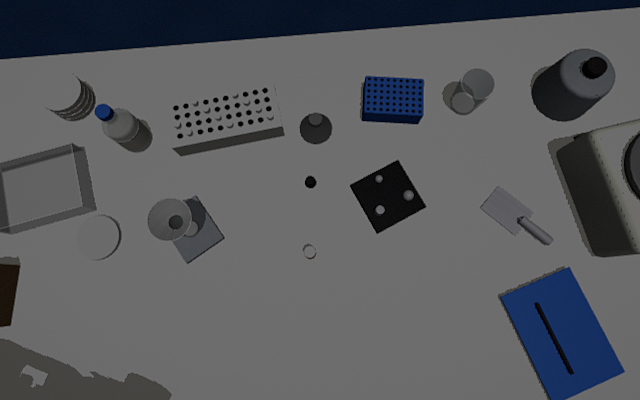

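View pics/wrist0.png

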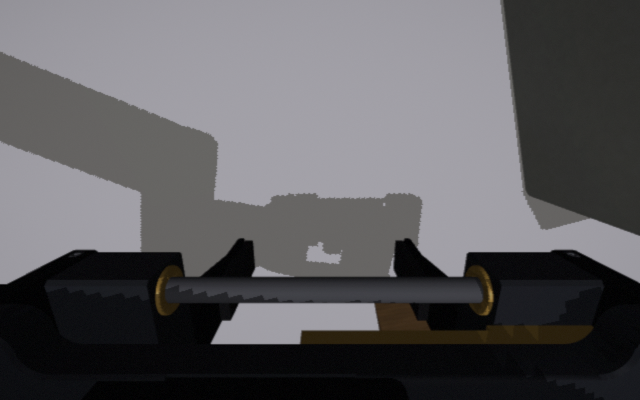

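Scene view: the black tray holds the big ball at (226,281), the small ball at (267,285) and the pin at (252,253). The funnel rim is near (418,143). In the top view the big ball is at about (408,195), the small ball at (379,179), the pin at (380,210) and the funnel mouth at about (170,219). Next I'll measure these.

```bash
cat > h.py <<'E'
import numpy as np, cv2
from station import manip, eyes
def ray(c,u,v):
    R=cv2.Rodrigues(c["rvec"])[0]; o=-R.T@c["tvec"]
    d=R.T@np.array([(u-c["cx"])/c["fx"],(v-c["cy"])/c["fy"],1]); return o,d/np.linalg.norm(d)
def onplane(c,u,v,z):
    o,d=ray(c,u,v); return o+d*(z-o[2])/d[2]
def tri(c1,p1,c2,p2):
    A=np.zeros((3,3));b=np.zeros(3);L=[ray(c1,*p1),ray(c2,*p2)]
    for o,d in L:
        P=np.eye(3)-np.outer(d,d);A+=P;b+=P@o
    x=np.linalg.solve(A,b); return x,[np.linalg.norm((np.eye(3)-np.outer(d,d))@(x-o)) for o,d in L]
def proj(c,X): return cv2.projectPoints(np.array([X],float),c["rvec"],c["tvec"],np.array([[c["fx"],0,c["cx"]],[0,c["fy"],c["cy"]],[0,0,1]]),None)[0].ravel()
E
python3 - <<'E'
from h import *
C={n:eyes.camera(n) for n in("scene","top")}
B={}
for n,(x0,y0,x1,y1) in {"scene":(200,240,300,320),"top":(345,155,432,238)}.items():
    g=cv2.cvtColor(C[n]["img"],cv2.COLOR_RGB2GRAY)[y0:y1,x0:x1]
    m=(g>50).astype(np.uint8)
    k,l,s,ce=cv2.connectedComponentsWithStats(m)
    for i in range(1,k):
        if 8<s[i,4]<600: print(n,s[i]+[x0,y0,0,0,0],ce[i]+[x0,y0], onplane(C[n],*(ce[i]+[x0,y0]),.025).round(4))
def crop(n,x0,y0,x1,y1,f,name): cv2.imwrite(name,cv2.resize(cv2.convertScaleAbs(C[n]["img"][y0:y1,x0:x1,::-1],alpha=1.6 if n=="top" else 1),None,fx=f,fy=f,interpolation=cv2.INTER_CUBIC))
crop("scene",370,120,470,210,7,"pics/sf.png"); crop("top",130,180,240,270,7,"pics/tf.png")
E
```

```text
scene [219 274  14  14 141] [225.53191489 280.39716312] [ 0.576 -0.208  0.025]
scene [262 280  10   9  73] [266.73972603 284.04109589] [ 0.6207 -0.1533  0.025 ]
top [376 175   7   7  41] [378.75609756 178.        ] [ 0.6188 -0.1502  0.025 ]
top [404 190  10  10  74] [408.39189189 194.68918919] [ 0.578  -0.2067  0.025 ]
top [376 205   9   9  62] [379.87096774 209.32258065] [ 0.5529 -0.1446  0.025 ]
```

View pics/sf.png

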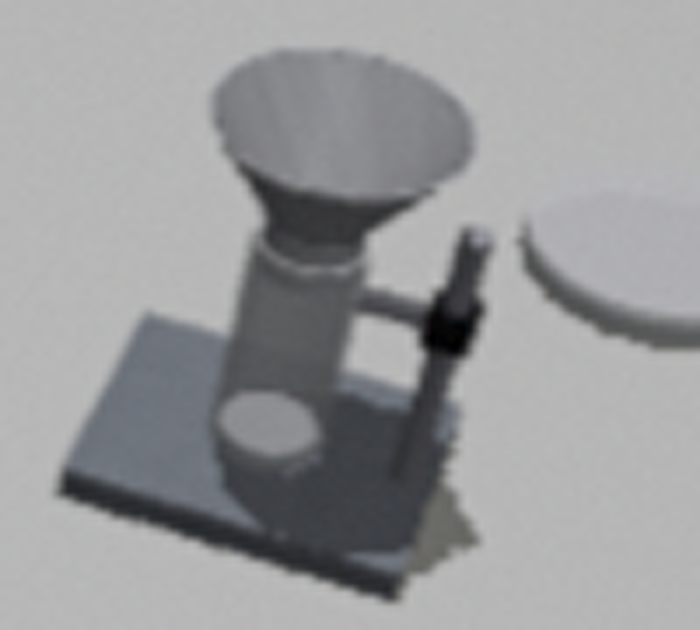

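View pics/tf.png

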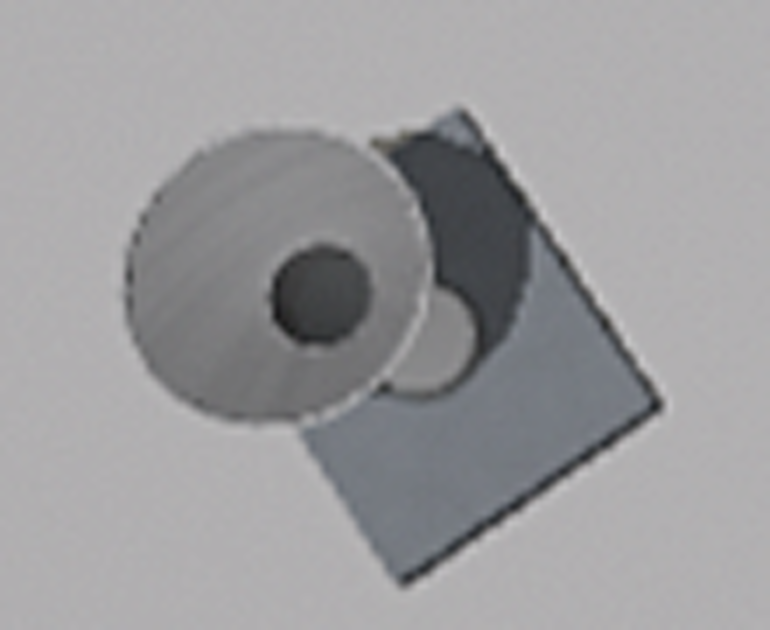

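```bash
python3 - <<'E'
from h import *
C={n:eyes.camera(n) for n in("scene","top")}
s,t=C["scene"],C["top"]
print("big",tri(s,(225.5,280.4),t,(408.4,194.7)))
print("small",tri(s,(266.7,284.0),t,(378.8,178.0)), onplane(t,378.8,178,.021))
print("pin top",onplane(t,379.9,209.3,.04))
print("funnel",tri(s,(418.9,137.6),t,(169.8,219.3)))
print(onplane(t,169.8,219.3,.135),onplane(s,418.9,137.6,.135), "neck",onplane(t,175.9,222.1,.1), "dia",np.linalg.norm(onplane(t,147.9,219.3,.135)-onplane(t,192,219.3,.135)))
st=manip.read_state(); R=cv2.Rodrigues(st["ee_rot"])[0]; print(st["tool_pos"],R.round(4),st["time"])
E
```

```text
big (array([ 0.57738024, -0.20737231,  0.02630462]), [np.float64(0.000993557580053497), np.float64(0.0009935575800534388)])
small (array([ 0.61914742, -0.15170267,  0.02190991]), [np.float64(0.0009544668086203759), np.float64(0.0009544668086202837)]) [ 0.61977431 -0.15098884  0.021     ]
pin top [ 0.5503367  -0.14224782  0.04      ]
funnel (array([0.55022647, 0.24541051, 0.13320891]), [np.float64(0.0005940537635460914), np.float64(0.0005940537635460999)])
[0.54950187 0.24424616 0.135     ] [0.55204456 0.24390174 0.135     ] neck [0.5499842  0.24573089 0.1       ] dia 0.07791163208648164
[0.18865735 0.59571579 0.29200353] [[-9.533e-01  3.020e-01 -2.000e-04]
 [ 3.020e-01  9.533e-01 -4.000e-04]
 [ 1.000e-04 -5.000e-04 -1.000e+00]] 0.35
```

The ball sits 69.7 mm from its neighbour and the triangulated heights match the ones given. The rim diameter comes out at 78 mm, so the funnel centre is about (0.550, 0.2445). The ball is at (0.5775, -0.207). I'm moving off towards the tray.

Emit:
drive_tool --pt "0 0 0 -0.14 -0.14 0 0.5" --pt "0 0 0 -0.27 -0.29 0 0.5" --pt "0 0 0 -0.41 -0.43 0 0.5" --pt "0 0 0 -0.54 -0.58 0 0.5" --pt "0 0 0 -0.68 -0.72 0 0.5"

```text
time: 0.85
tool_pos: [0.2966, 0.3711, 0.2924]
ee_rot: [0.479, 3.105, 0.0]
force: [1.0, -0.8, 0.1]
grip_width: 0.055
```

Emit:
drive_tool --pt "0 0 0 -0.14 -0.14 0 0.5" --pt "0 0 0 -0.27 -0.29 0 0.5" --pt "0 0 0 -0.41 -0.43 0 0.5" --pt "0 0 0 -0.54 -0.58 0 0.5" --pt "0 0 0 -0.68 -0.72 0 0.5"

```text
time: 1.35
tool_pos: [0.4044, 0.148, 0.2926]
ee_rot: [0.48, 3.104, 0.0]
force: [1.8, 0.5, -0.3]
grip_width: 0.0437
```

Emit:
drive_tool --pt "0 0 0 -0.14 -0.14 0 0.5" --pt "0 0 0 -0.27 -0.29 0 0.5" --pt "0 0 0 -0.41 -0.43 0 0.5" --pt "0 0 0 -0.54 -0.58 0 0.5" --pt "0 0 0 -0.6 -0.64 0 0.5"

```text
time: 1.85
tool_pos: [0.501, -0.0522, 0.2927]
ee_rot: [0.485, 3.1, -0.002]
force: [0.5, 0.1, 0.4]
grip_width: 0.0436
```

```bash
cat >> h.py <<'E'
def go(target,yaw=None):
    st=manip.read_state(); R=cv2.Rodrigues(st["ee_rot"])[0]
    print("t",round(st["time"],2),"pos",st["tool_pos"].round(4),"jaw yaw",np.degrees(np.arctan2(R[1,1],R[0,1])).round(2),"F",st["force"].round(1),"w",st["grip_width"].round(4),"zaxis",R[:,2].round(4))
    print("share",(R.T@(np.array(target)-st["tool_pos"])/.25).round(3))
E
python3 -c "
from h import *
go([.5775,-.207,.2])
print(manip.read_state()['joint_positions'])"
```

```text
Traceback (most recent call last):
  File "h.py", line 16, in go
    print("t",round(st["time"],2),"pos",st["tool_pos"].round(4),"jaw yaw",np.degrees(np.arctan2(R[1,1],R[0,1])).round(2),"F",st["force"].round(1),"w",st["grip_width"].round(4),"zaxis",R[:,2].round(4))
                                                                                                                                                      ^^^^^^^^^^^^^^^^^^^^^^
AttributeError: 'float' object has no attribute 'round'
```

```bash
sed -i 's/st\["grip_width"\].round(4)/st["grip_width"]/' h.py
python3 -c "
from h import *
go([.5775,-.207,.2])
print(manip.read_state()['joint_positions'])"
```

```text
t 1.85 pos [ 0.501  -0.0522  0.2927] jaw yaw 72.21 F [0.5 0.1 0.4] w 0.04355288245205278 zaxis [ 0.0032 -0.0021 -1.    ]
share [-0.479 -0.496  0.373]
[-3.25518685e-01  3.63524063e-01  1.73328421e+00 -1.12207015e-03
  1.04111993e+00 -1.58531275e+00]
```

Emit:
drive_tool --pt "0 0 -0.12 -0.12 -0.12 0.08 0.5" --pt "0 0 -0.24 -0.24 -0.25 0.17 0.5" --pt "0 0 -0.35 -0.36 -0.37 0.26 0.5" --pt "0 0 -0.35 -0.48 -0.5 0.37 0.5" --pt "0 0 -0.35 -0.48 -0.5 0.37 0.5"

```text
time: 2.35
tool_pos: [0.5764, -0.208, 0.1959]
ee_rot: [-0.213, -3.133, 0.001]
force: [-0.2, 0.0, 0.7]
grip_width: 0.0435
```

```bash
python3 -c "
from h import *
go([.5775,-.207,.0885])
c=eyes.camera('wrist'); cv2.imwrite('pics/w1.png',c['img'][:,:,::-1])
print(proj(c,[.5775,-.207,.025]))"
```

```text
t 2.35 pos [ 0.5764 -0.208   0.1959] jaw yaw 82.21 F [-0.2  0.   0.7] w 0.043526909545012524 zaxis [-1.7e-03 -3.0e-04 -1.0e+00]
share [-0.004  0.005  0.43 ]
[325.93820002 209.31892455]
```

View pics/w1.png

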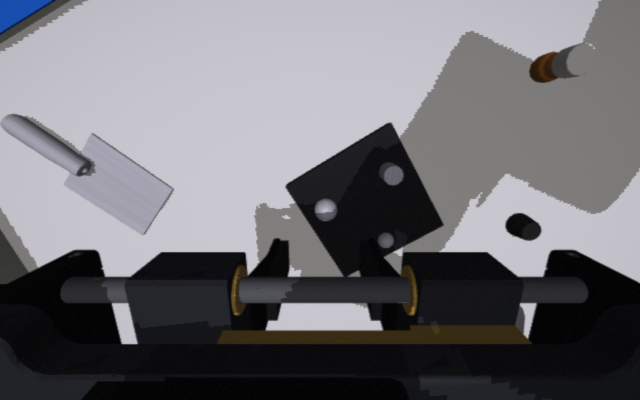

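The wrist view shows the big ball at (326,209), where it was predicted at (325.9,209.3). The pin is at (393,174) and the small ball at (386,241), both clear of the fingers. Descending, then gripping.

Emit:
drive_tool --pt "0 0 0 0 0 0.12 0.5" --pt "0 0 0 -0.004 0.004 0.24 0.5" --pt "0 0 0 -0.004 0.004 0.34 0.5" --pt "0 0 0 -0.004 0.004 0.41 0.5" --pt "0 0 0 -0.004 0.004 0.41 0.5" --grip_force 15

```text
time: 2.9
tool_pos: [0.5749, -0.2004, 0.0958]
ee_rot: [-0.205, -3.13, -0.004]
force: [-0.2, 0.3, -0.6]
grip_width: 0.0438
```

```bash
python3 -c "
from h import *
go([.5775,-.207,.0885])
c=eyes.camera('scene'); cv2.imwrite('pics/s2.png',cv2.resize(c['img'][180:340,140:360,::-1],None,fx=3.5,fy=3.5))"
```

```text
t 2.9 pos [ 0.5749 -0.2004  0.0958] jaw yaw 82.5 F [-0.2  0.3 -0.6] w 0.043754755314396 zaxis [-0.0044  0.0028 -1.    ]
share [-0.014 -0.025  0.029]
```

View pics/s2.png

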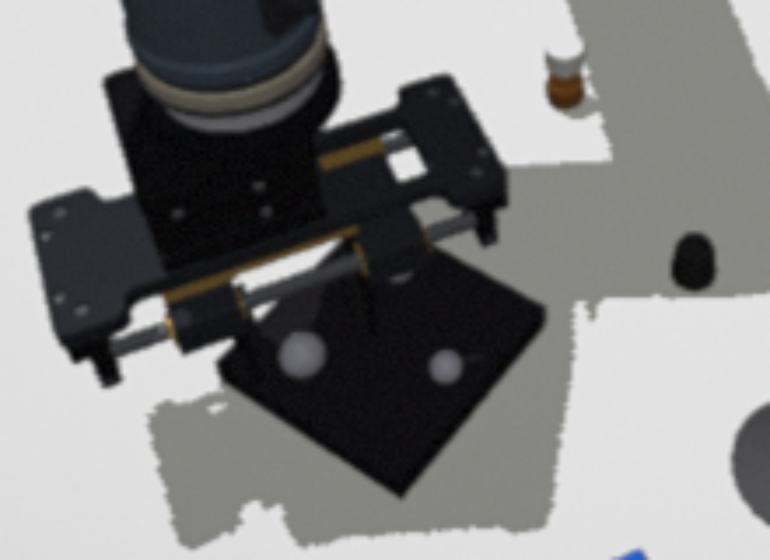

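The TCP is about 7 mm off in y. I'll let it settle and read it again before correcting.

Emit:
drive_tool --pt "0 0 0 0 0 0 0.5" --pt "0 0 0 0 0 0 0.5" --pt "0 0 0 0 0 0 0.5"

```text
time: 3.25
tool_pos: [0.5772, -0.2026, 0.0987]
ee_rot: [0.206, 3.133, -0.002]
force: [0.4, -0.3, 0.5]
grip_width: 0.0434
```

```bash
python3 -c "
from h import *
go([.5775,-.207,.0885])"
```

```text
t 3.25 pos [ 0.5772 -0.2026  0.0987] jaw yaw 82.46 F [ 0.4 -0.3  0.5] w 0.04343558845592048 zaxis [ 0.0021 -0.0012 -1.    ]
share [-0.004 -0.017  0.041]
```

Emit:
drive_tool --pt "0 0 0 -0.004 -0.017 0.02 0.5" --pt "0 0 0 -0.004 -0.017 0.036 0.5" --pt "0 0 0 -0.004 -0.017 0.036 0.5" --pt "0 0 0 -0.004 -0.017 0.036 0.5"

```text
time: 3.65
tool_pos: [0.5767, -0.2068, 0.0878]
ee_rot: [-0.207, -3.134, -0.001]
force: [0.6, 0.4, 0.4]
grip_width: 0.0433
```

```bash
python3 -c "
from h import *
go([.5775,-.207,.0885])"
```

```text
t 3.65 pos [ 0.5767 -0.2068  0.0878] jaw yaw 82.44 F [0.6 0.4 0.4] w 0.04331528362289997 zaxis [-7.e-04  4.e-04 -1.e+00]
share [-0.003 -0.    -0.003]
```

Settled on the ball with no contact force. Closing.

Emit:
drive_tool --pt "0 0 0 0 0 0 0" --pt "0 0 0 0 0 0 0" --pt "0 0 0 0 0 0 0" --pt "0 0 0 0 0 0 0" --pt "0 0 0 0 0 0 0" --grip_force 15

```text
time: 4.15
tool_pos: [0.5771, -0.2068, 0.0883]
ee_rot: [0.207, 3.135, -0.0]
force: [1.2, -0.9, 0.1]
grip_width: 0.0207
```

Emit:
drive_tool --pt "0 0 0 0 0 0 0" --pt "0 0 0 0 0 0 0"

```text
time: 4.35
tool_pos: [0.577, -0.2068, 0.0883]
ee_rot: [0.207, 3.135, -0.0]
force: [1.1, 0.6, 0.1]
grip_width: 0.021
```

```bash
python3 -c "
from h import *
go([.5775,-.207,.0885])
c=eyes.camera('scene'); cv2.imwrite('pics/s3.png',cv2.resize(c['img'][200:320,170:330,::-1],None,fx=4.5,fy=4.5))"
```

```text
t 4.35 pos [ 0.577  -0.2068  0.0883] jaw yaw 82.45 F [1.1 0.6 0.1] w 0.020990122298462456 zaxis [ 1.e-04 -0.e+00 -1.e+00]
share [-0.002 -0.001 -0.001]
```

View pics/s3.png

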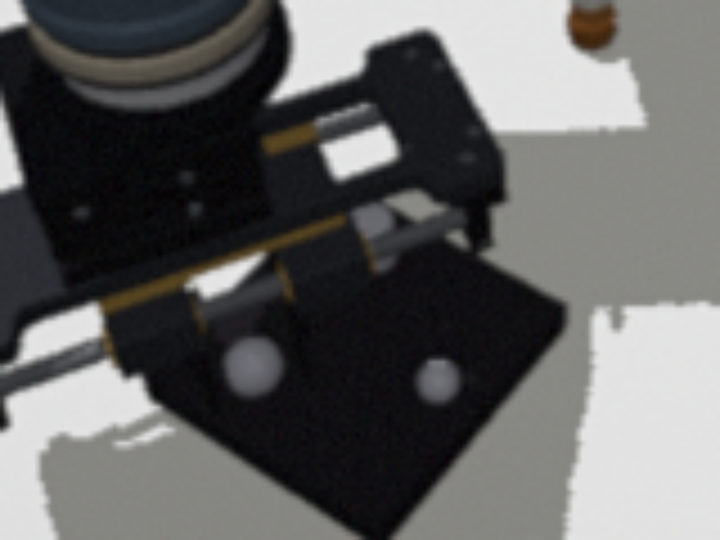

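Ball at about (226,281.5), still in place between the jaws. The pin and small ball haven't moved. Lifting slowly.

Emit:
drive_tool --pt "0 0 0 0 0 -0.04 0" --pt "0 0 0 0 0 -0.1 0" --pt "0 0 0 0 0 -0.18 0" --pt "0 0 0 0 0 -0.3 0" --pt "0 0 0 0 0 -0.42 0"

```text
time: 4.9
tool_pos: [0.5769, -0.2068, 0.1953]
ee_rot: [0.207, 3.134, -0.0]
force: [0.7, 0.3, -0.6]
grip_width: 0.0205
```

```bash
python3 -c "
from h import *
go([.55,.2445,.28])
for n in('scene','top'):
  c=eyes.camera(n); cv2.imwrite('pics/l_%s.png'%n,c['img'][:,:,::-1]);t=manip.read_state()['tool_pos'];print(proj(c,t-[0,0,.063]))"
```

```text
t 4.9 pos [ 0.5769 -0.2068  0.1953] jaw yaw 82.45 F [ 0.7  0.3 -0.6] w 0.02045448868326364 zaxis [ 3.e-04 -2.e-04 -1.e+00]
share [ 0.344  1.775 -0.339]
[214.6459768  238.57998633]
[422.13238532 180.32350738]
```

View pics/l_scene.png

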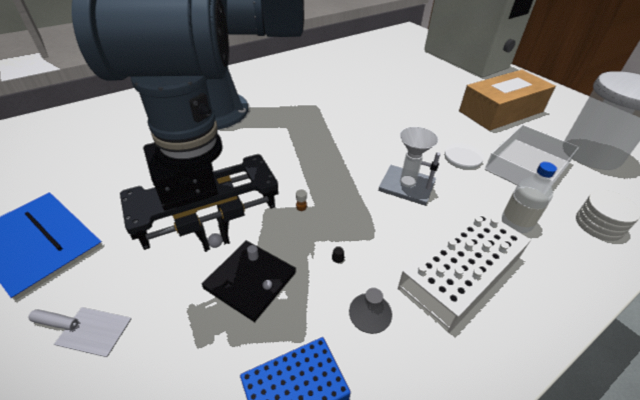

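The ball is lifted and shows between the fingertips at (215,240), predicted (214.6,238.6). The pin (252,253) and the small ball (267,285) are still in place. Carrying it to the funnel.

Emit:
drive_tool --pt "0 0 0 0 0.03 -0.08 0" --pt "0 0 0 0.02 0.11 -0.2 0" --pt "0 0 0 0.05 0.22 -0.29 0" --pt "0 0 0 0.09 0.36 -0.34 0" --pt "0 0 0 0.12 0.52 -0.34 0"

```text
time: 5.5
tool_pos: [0.5648, -0.0737, 0.2809]
ee_rot: [0.209, 3.13, -0.002]
force: [0.1, 0.3, -0.9]
grip_width: 0.0206
```

Emit:
drive_tool --pt "0 0 0 0.03 0.16 0 0" --pt "0 0 0 0.06 0.32 0 0" --pt "0 0 0 0.09 0.48 0 0" --pt "0 0 0 0.12 0.64 0 0" --pt "0 0 0 0.15 0.8 0 0"

```text
time: 6.0
tool_pos: [0.5528, 0.1308, 0.2785]
ee_rot: [-0.207, -3.135, 0.0]
force: [0.3, 0.0, -0.4]
grip_width: 0.0209
```

Emit:
drive_tool --pt "0 0 0 0.03 0.14 0 0" --pt "0 0 0 0.05 0.26 0 0" --pt "0 0 0 0.07 0.36 0 0" --pt "0 0 0 0.08 0.43 0 0" --pt "0 0 0 0.08 0.45 0 0"

```text
time: 6.5
tool_pos: [0.548, 0.2449, 0.2783]
ee_rot: [0.204, 3.135, 0.0]
force: [0.4, 0.4, -0.1]
grip_width: 0.0205
```

Emit:
drive_tool --pt "0 0 0 0 0 0 0" --pt "0 0 0 0 0 0 0" --pt "0 0 0 0 0 0 0"

```text
time: 6.8
tool_pos: [0.5486, 0.2421, 0.2782]
ee_rot: [-0.209, -3.134, 0.001]
force: [0.3, -0.2, -0.8]
grip_width: 0.021
```

```bash
python3 -c "
from h import *
go([.55,.2445,.215])
c=eyes.camera('scene'); cv2.imwrite('pics/f_scene.png',cv2.resize(c['img'][40:220,330:530,::-1],None,fx=3.2,fy=3.2))
t=manip.read_state()['tool_pos'];print(proj(c,t-[0,0,.063]))"
```

```text
t 6.8 pos [0.5486 0.2421 0.2782] jaw yaw 82.36 F [ 0.3 -0.2 -0.8] w 0.020994014835641256 zaxis [-3.e-04 -4.e-04 -1.e+00]
share [-0.004  0.01   0.253]
[425.59166854 101.72331222]
```

View pics/f_scene.png

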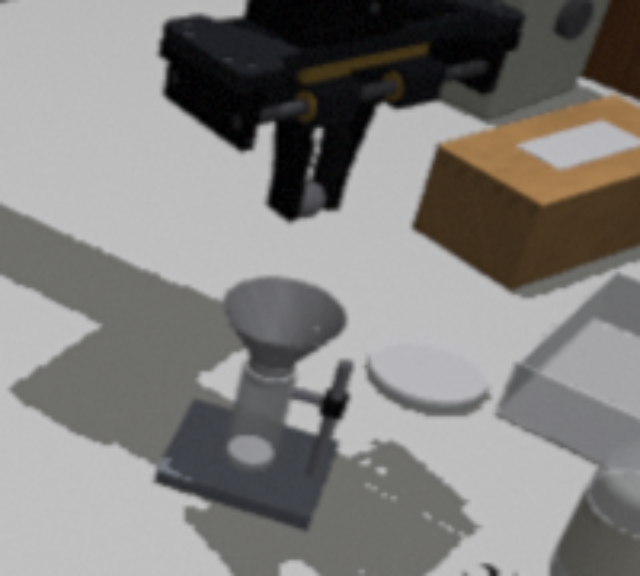

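Emit:
drive_tool --pt "0 0 0 -0.004 0.01 0.08 0" --pt "0 0 0 -0.004 0.01 0.18 0" --pt "0 0 0 -0.004 0.01 0.25 0" --pt "0 0 0 -0.004 0.01 0.274 0" --pt "0 0 0 -0.004 0.01 0.274 0"

```text
time: 7.35
tool_pos: [0.5495, 0.245, 0.209]
ee_rot: [-0.208, -3.133, 0.001]
force: [0.6, 0.2, 0.2]
grip_width: 0.0205
```

Emit:
drive_tool --pt "0 0 0 0 0 0 0" --pt "0 0 0 0 0 0 0" --pt "0 0 0 0 0 0 0"

```text
time: 7.65
tool_pos: [0.5502, 0.2458, 0.2108]
ee_rot: [0.207, 3.133, 0.001]
force: [-0.1, -0.2, -0.5]
grip_width: 0.0209
```

```bash
python3 -c "
from h import *
go([.55,.2445,.209])
for n,(x0,y0,x1,y1) in {'scene':(370,80,500,210),'top':(110,160,240,270)}.items():
  c=eyes.camera(n); cv2.imwrite('pics/g_%s.png'%n,cv2.resize(c['img'][y0:y1,x0:x1,::-1],None,fx=4.5,fy=4.5))"
```

```text
t 7.65 pos [0.5502 0.2458 0.2108] jaw yaw 82.45 F [-0.1 -0.2 -0.5] w 0.020866211149244918 zaxis [ 1.9e-03  5.0e-04 -1.0e+00]
share [ 0.    -0.005  0.007]
```

View pics/g_scene.png

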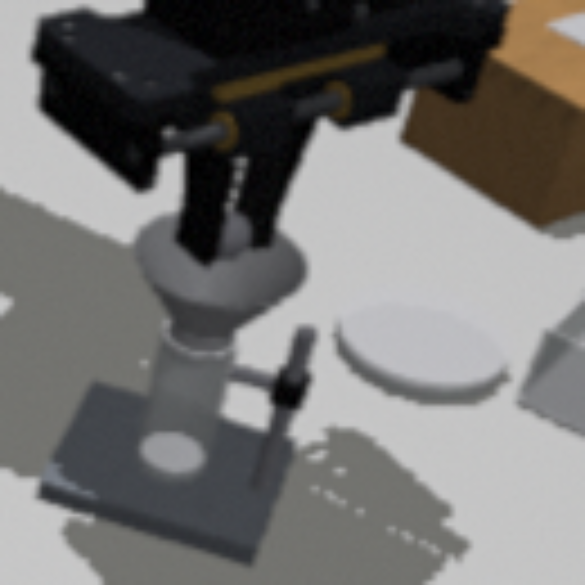

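The ball sits over the middle of the mouth at about (422,131), with the tips just above the rim plane and the force near zero. Releasing.

Emit:
drive_tool --pt "0 0 0 0 0 0 0.45" --pt "0 0 0 0 0 0 0.45" --pt "0 0 0 0 0 0 0.45" --pt "0 0 0 0 0 0 0.45" --pt "0 0 0 0 0 0 0.45"

```text
time: 8.25
tool_pos: [0.5497, 0.2457, 0.2097]
ee_rot: [-0.207, -3.135, 0.0]
force: [0.9, -0.7, -0.3]
grip_width: 0.0388
```

Emit:
drive_tool --pt "0 0 0 0 0 -0.08 0.45" --pt "0 0 0 0 0 -0.2 0.45" --pt "0 0 0 0 0 -0.35 0.45" --pt "0 0 0 0 0 -0.45 0.45" --pt "0 0 0 0 0 -0.48 0.45"

```text
time: 8.75
tool_pos: [0.551, 0.2461, 0.3331]
ee_rot: [0.206, 3.128, 0.003]
force: [0.1, -0.0, 0.4]
grip_width: 0.0391
```

```bash
python3 -c "
from h import *
go([.55,.2445,.209])
c=eyes.camera('scene'); cv2.imwrite('pics/r_scene.png',cv2.resize(c['img'][100:220,365:495,::-1],None,fx=4.5,fy=4.5,interpolation=cv2.INTER_CUBIC))
cv2.imwrite('pics/r_full.png',c['img'][:,:,::-1])"
```

```text
t 8.75 pos [0.551  0.2461 0.3331] jaw yaw 82.46 F [ 0.1 -0.   0.4] w 0.03911496323022361 zaxis [ 0.0064  0.0015 -1.    ]
share [ 0.006 -0.008  0.496]
```

View pics/r_scene.png

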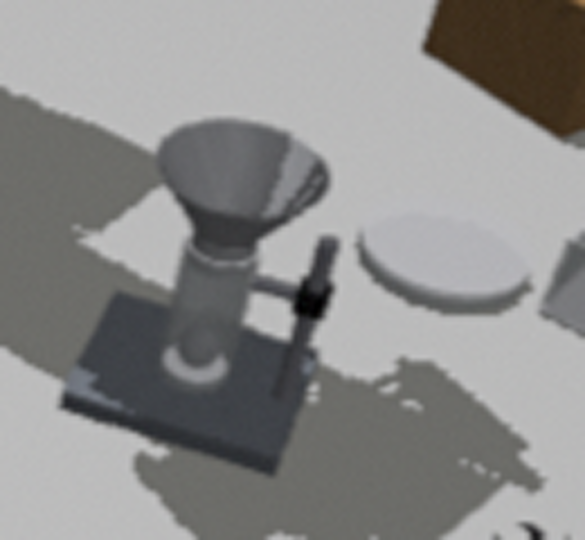

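View pics/r_full.png

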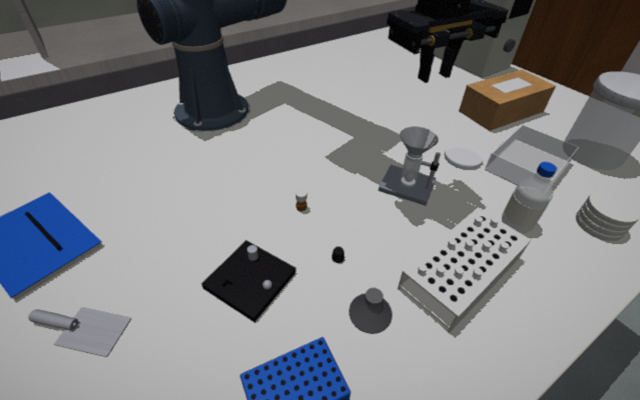

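The ball is visible at the bottom of the tube, about (410,177), dark against the pale floor disc. The funnel is empty and so is the big ball's pocket. The pin (252,253) and the small ball (267,285) are where they were. I'll let the arm settle and hand in.

Emit:
drive_tool --pt "0 0 0 0 0 0 0.45" --pt "0 0 0 0 0 0 0.45" --pt "0 0 0 0 0 0 0.45"

```text
time: 9.1
tool_pos: [0.549, 0.2455, 0.3278]
ee_rot: [-0.207, -3.131, 0.002]
force: [-0.0, -0.6, 0.5]
grip_width: 0.0393
```

```bash
python3 -c "
from station import order
print(order.hand_in())"
```

```text
the job is handed in; nothing more can be done
None
```

I gripped the larger ball from the tray, carried it to the funnel, released it just above the mouth, and handed the job in at about 9 s.

- **Final picture:** it shows the ball at the bottom of the clear tube, with the funnel and its tray pocket empty. The pin and the smaller ball are in their places, and the arm is well clear of everything.
- **Readings that disagreed:**
  - The grip width read about 20.5–21 mm on the 22 mm ball, but the ball stayed held throughout.
  - My first descent ended about 7 mm off in y, which I corrected before gripping.
- **Forces:** every wrist force I read stayed under 2 N.

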